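# Find where the lid gap grips the feeler blade

## Robot

A 7-joint arm with a two-finger parallel gripper is mounted at the origin on the work surface. World frame = base frame: x ahead of the robot, y to its left, z up, the work surface at z = 0. Lengths are in m, angles in rad, forces in N, time in s.
With the tool pointing down it reaches from about 0.425 to 0.925 m from the base axis. Payload 6.8 kg.
Tool frame: the origin (TCP) lies midway between the tips of the shut fingers; the grasp point (between the pads) lies bot.grip_point_offset behind it (bot.grip_point_offset is the distance from the TCP to the grasp point, in m); z points along the fingers, y is the line along which they close (so a half turn about z gives the same grasp; the last joint's range is limited). The gripper opens to 85 mm and grips with 20 to 120 N. Pads are 22 mm wide; open, the fingers measure 114 mm over their backs; the gripper's body (76 mm by 85 mm) begins 54 mm behind the grasp point. The pads swing forward as they close: fully open they stand 13 mm farther back than shut.
Start: joints at [1.174, 0.477, 0.022, 1.555, -0.011, 1.109, -0.083], TCP at [0.192, -0.647, 0.231] pointing down, gripper open.
Joint ranges: [-2.96, 2.96], [-0.34, 2.1], [-1.41, 1.46], [0.24, 2.44], [-1.37, 4.51], [0.17, 1.92], [-2.96, 2.96]. Speed limits (rad/s): [2.39, 2.39, 3.14, 3.14, 3.14, 3.14, 3.14].

## Interface

Orientations are given as a unit quaternion [w, x, y, z].
In Python, from station import get_obs, cams, job, bot gives the robot as it stands.
- The arm moves only by the tool arm_command, never from a script. Its argument "rows" is a list that holds one entry, the list of rows, each a list of 5 numbers: the finger opening in mm, from 0 to 85.4, then the shift along the world's x, y, z in units of 60 mm (1.0 is 60 mm), then the turn about the world's z in units of 0.08 rad (1.0 is 0.08 rad). In form: [[[grip, x, y, z, turn], ...]]. A call has exactly 10 rows; each row shifts and turns the commanded pose from where the row before left it; what a row does not reach is not made up. A row lasts 1/8 s, in which the tool goes at most 62.5 mm and 10.7 degrees, less where a joint would pass 70% of its speed; a pose out of reach is approached as far as the arm can. A call with a number of a shift or a turn outside -1 to 1 is refused whole. A call with a gripper value outside its range is refused whole. The fingers move at their own pace and stop on an object; "newtons" is the grip in N (left out, the last holds). Time passes only in rows, so rows that do not move let the fingers close, or fill a call up. It gives the time, the measured TCP pose, the force, the opening and the grip force at its end, in the units of the state.
- get_obs(): the state, without advancing time (a new reading comes with each control period).
- cams.read_camera(name): name is "scene" or "side" or "wrist"; returns the picture (384x512x3 uint8, red, green, blue); there is no depth.
- cams.camera_params(name): a dict with "K" (3x3 intrinsics, pixels), "extrinsics" (4x4, takes a point from camera to world coordinates). Camera axes: x right, y down, z forward; pixel columns grow to the right and rows downward; lengths in m; the calibration is good to about 2 mm. A picture is of the moment at which its call begins: read the wrist's pose just before it. camera_params takes no time and is no camera call; for the wrist camera it gives the pose at the moment of the call.
- job.hand_in(): hands the job in; it is judged then, once.
The state is a dict: "t": time; "q": joint angles; "joint_vel": joint speeds; "joint_torque": joint torques, N m; "eef_pos": TCP position; "tool_rot": TCP orientation; "contact_force": force on the tool from outside, world axes, zero at the start; "torque": the same for the moment, N m; "gripper_width": opening from 0.0 (shut) to 1.0 (fully open); "grasp_force": force on a finger pad.
Only numpy, scipy, OpenCV 4.12 (cv2) and the standard library are available. Lean on these libraries where they do the work, as an engineer would, in place of code of your own. Each camera call takes 0.05 s, during which the arm holds its last target. There are 200 camera calls.

## Task

The board on top of the paper chest was screwed down crooked, so the gap along the chest's rail narrows from one end to the other. Take the feeler from its stand, put its blade right down into the wide end of the gap, then slide it along the rail, gently and upright with its wooden grip sitting on the chest, until it drags and is lightly pinched, and leave it standing there, gripped by the gap. Do not jam it in hard, and leave the bowl, the cup and the paperweight alone.

Things in the scene. Friction and masses are not known exactly. Their poses are not given: they have to be found in the camera images.
- feeler_grip (a point): centre of the feeler's grip, 25 mm above the grip's underside. The feeler (about 120 g, loose) is an upright wooden grip 46 mm long (x) x 16 mm thick (y) x 50 mm high (z up) with a steel blade under it. It starts upright in its stand's slot, the grip's underside on the stand's top, and lifts straight up. Both ends and both sides are alike.
- stand: the feeler's fixed wooden stand, 90 mm (x) x 60 mm (y) x 50 mm high, with a slot 37 x 9 mm in its top, along x; origin at the centre of its underside.
- chest: fixed low wooden paper chest, 280 (x) x 220 (y) x 80 mm high; origin: centre of its underside. Along its -y side runs a rail 70 mm wide, inner face in the plane y = -40 mm. Beside it lies a fixed board 205 x 116 mm, top level with the rail (80 mm up). Between the board's straight edge and that face is the gap, 45 mm deep, open above, from x = -103 to +100 mm.
- gap_start (a point): point in the gap's wide end at the level of the chest's top, x = -80 mm, y = -35 mm in the chest's frame, so 5 mm off the rail's inner face; axes as the chest's. The gap is 10 to 20 mm wide at its -x end and narrows evenly along +x (by 5 to 8 mm per 100 mm, different each time). Here the blade goes down freely, its width along x.
- ink_bowl_mid (a point): the middle (22 mm up) of a black bowl, 120 mm across, 45 mm high, a bystander
- tea_cup_mid (a point): the middle (35 mm up) of a white cup, 72 mm across, 70 mm high, a bystander
- paperweight_mid (a point): the centre of a dark steel bar, 160 x 30 x 20 mm, lying flat, a bystander
- feeler_foot (a point): centre of the grip's underside, where the feeler's blade begins. The blade, centred under the grip, is 30 mm wide along x, 5 mm thick along y and reaches 34 mm down; the grip overhangs it by 8 mm at each end and 5.5 mm at each side, and so comes to rest on the rim of a slot. Axes as feeler_grip.
- gap_end (a point): the gap's narrow +x end, on the rail's inner face at the chest's top (x = +100, y = -40 mm in the chest's frame). The gap is 0.5 to 4 mm wide here; 12 to 90 mm before it it is as wide as the blade. Rail and board do not give way: once the blade touches both, the push along the gap grows slowly, some newtons in some mm. Pressed on one side only, the blade is not gripped.
There are look-alikes about, which are no part of the job. Of the things that look like the part that bears feeler_grip, the smallest one is meant.

How it is judged:
On the way, in this order (a step that is already met when the one before it is completed fails the run):
1. the feeler is lifted out of its stand (height (world z) of feeler_foot above 0.09 m and contact force between feeler and the fingers above 0.5 N), for 0.1 s.
2. the blade is down in the wide end of the gap (z of feeler_foot in the frame of chest below 0.086 m and x of feeler_foot in the frame of chest between -0.105 and -0.04 m and y of feeler_foot in the frame of chest between -0.042 and -0.018 m), for 0.1 s.
At the end, for the whole second after the job is handed in: The feeler stands released and still in the gap, its grip's underside within 3 mm of the chest's top, upright and in line with the rail within 0.1 rad, pinched by the gap so that the chest presses on it with 2.5 to 20 N (z of feeler_foot in the frame of chest below 0.083 m and x of feeler_foot in the frame of chest above -0.035 m and y of feeler_foot in the frame of chest between -0.042 and -0.034 m and angle between feeler_foot's own z axis and vertical below 0.1 rad and angle between the x axis of feeler_foot and the x axis of chest, either way round below 0.1 rad and contact force between feeler and chest between 2.5 and 20 N and linear speed of feeler below 0.01 m/s); the robot touches nothing.
It fails at once if the feeler is jammed or pressed against the chest with more than 30 N (contact force between feeler and chest above 30 N).
It fails at once if the bowl is disturbed (over 15 mm) (distance of ink_bowl_mid from where it was at the start of the episode above 0.015 m).
It fails at once if the cup is disturbed (over 15 mm) (distance of tea_cup_mid from where it was at the start of the episode above 0.015 m).
It fails at once if the paperweight is disturbed (over 15 mm) (distance of paperweight_mid from where it was at the start of the episode above 0.015 m).
It also fails if it takes over 58 s, if anything falls off the work surface, if the arm or the gripper's body presses on something with over 40 N, if the wrist force passes 120 N, or if a joint passes its speed limit or range.

## Working session

There is one attempt and no reset: what is moved stays moved. The work goes in short steps, Python scripts to look and compute and a tool call to move; the robot and the scene stay as the last step left them, time stands still between calls to the robot, and variables do not carry over. Pictures are saved under pics/ and viewed, at most 10 in all, crops included, and the job is handed in when it is done.

Besides the shell and the picture viewer there is one more tool, called after "Request:" as a command line: name --argument value ..., lists and objects as JSON in quotes. arm_command: Moves the arm, as the interface text tells. Its arguments: {"type":"object","properties":{"rows":{"type":"array"},"newtons":{"type":"number"}},"required":["rows"]}

```bash
ls; mkdir -p pics; python3 - <<'E'
from station import get_obs, cams, job, bot
import cv2,numpy as np
a=cams.read_camera("scene");b=cams.read_camera("side")
for n,i in(("scene",a),("side",b)):
    cv2.imwrite(f"pics/{n}0.png",i[:,:,::-1]); p=cams.camera_params(n); print(n,p["K"].round(1).tolist(),p["extrinsics"].round(3).tolist())
o=get_obs();print(o["t"],o["eef_pos"],o["tool_rot"],bot.grip_point_offset,o["contact_force"],o["gripper_width"])
E
```

```text
pics
scene [[392.0, 0.0, 254.4], [0.0, 392.0, 187.4], [0.0, 0.0, 1.0]] [[0.319, 0.546, -0.775, 1.352], [0.948, -0.173, 0.269, -0.245], [0.013, -0.82, -0.573, 0.686], [0.0, 0.0, 0.0, 1.0]]
side [[356.6, 0.0, 255.0], [0.0, 356.6, 191.7], [0.0, 0.0, 1.0]] [[-0.947, -0.191, 0.258, 0.244], [-0.321, 0.517, -0.794, 0.905], [0.018, -0.834, -0.551, 0.705], [0.0, 0.0, 0.0, 1.0]]
0.1 [ 0.19205757 -0.64653683  0.23041995] [-8.10092369e-04  9.89590665e-01  1.43908387e-01 -1.87949460e-04] 0.0187 [-0.02167187  0.35380346  0.5113923 ] 0.999338338542413
```

View pics/scene0.png

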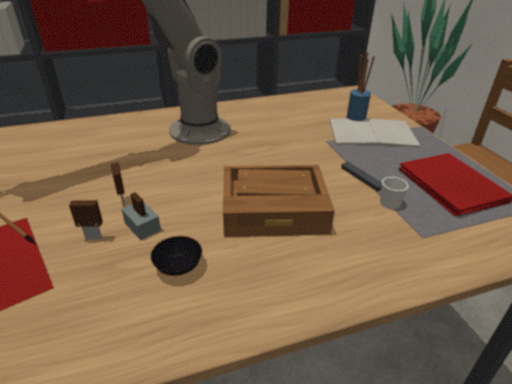

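View pics/side0.png

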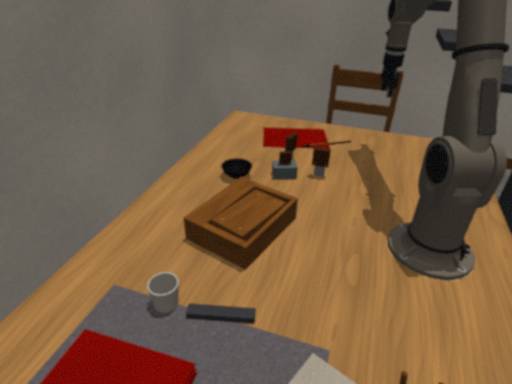

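The scene view shows three grip-like things: A at (86,214), with a pale base below it; B at (138,203), on a blue-grey stand; and C at (118,180), tall. In the side view they are at (320,157), (286,157) and (291,142). The chest is at (276,200), with the bowl at (177,255), the cup at (394,190) and the bar at (361,175). I'll enlarge both views to confirm.

```bash
python3 - <<'E'
import cv2,numpy as np
a=cv2.imread("pics/scene0.png")[155:245,65:185];b=cv2.imread("pics/side0.png")[125:190,255:345]
a=cv2.resize(a,(780,585),interpolation=cv2.INTER_CUBIC);cv2.imwrite("pics/c1.png",a)
c=cv2.imread("pics/scene0.png")[155:240,212:342];cv2.imwrite("pics/c2.png",cv2.resize(c,(780,510),interpolation=cv2.INTER_CUBIC))
E
```

```text
(no output)
```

View pics/c1.png

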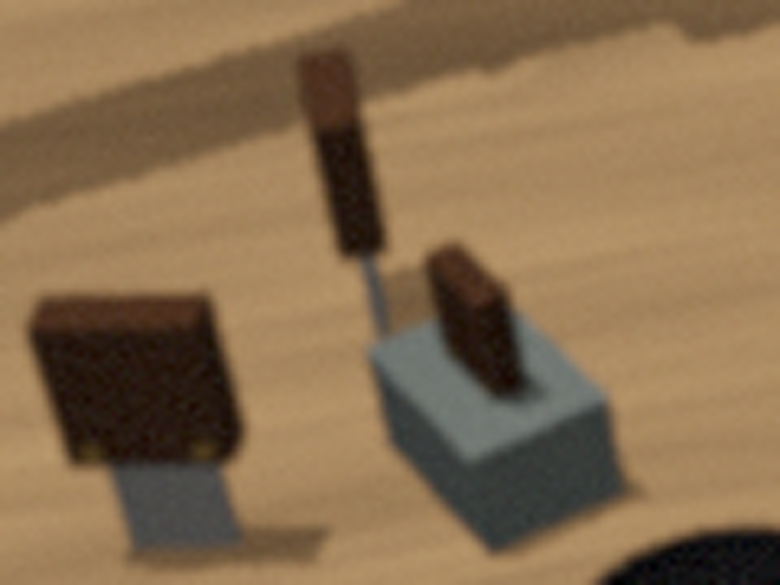

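View pics/c2.png

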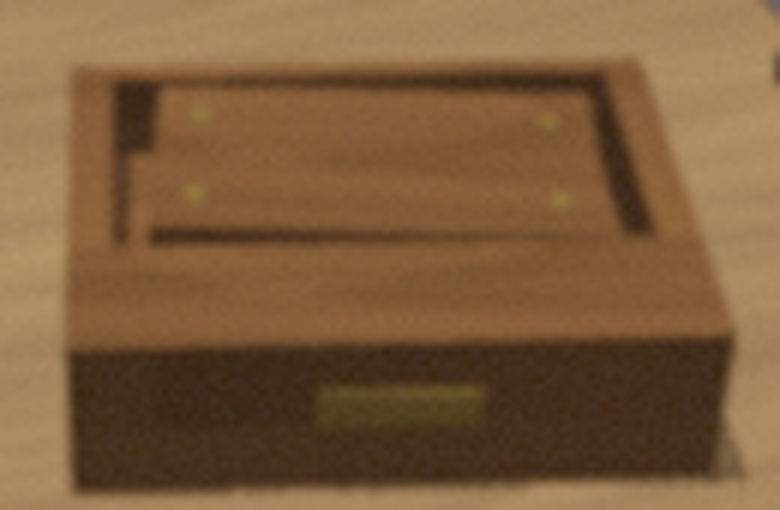

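B at (138,203) is the one meant. It is the smallest of the three and the only one in a stand; A and C are larger and stand on their own blades. In the chest crop the rail faces the camera, with the gap's wide end at the left (150,237) and its narrow end at the right (640,237). Next I fit the poses.

```bash
cat > h.py <<'E'
import numpy as np
from scipy.optimize import least_squares
from station import get_obs, cams, job, bot
def ray(p,uv,z):
    E=p["extrinsics"];K=p["K"];d=E[:3,:3]@np.linalg.solve(K,[uv[0],uv[1],1.]);c=E[:3,3]
    return c+d*(z-c[2])/d[2]
def proj(p,X):
    E=p["extrinsics"];v=(np.atleast_2d(X)-E[:3,3])@E[:3,:3];v=v@p["K"].T;return v[:,:2]/v[:,2:]
def fit(p,local,uv,x0):
    """pose x,y,yaw of a body from local 3D points and pixels"""
    local=np.array(local);uv=np.array(uv)
    def W(s):
        c,n=np.cos(s[2]),np.sin(s[2]);return np.c_[s[0]+c*local[:,0]-n*local[:,1],s[1]+n*local[:,0]+c*local[:,1],local[:,2]]
    r=least_squares(lambda s:(proj(p,W(s))-uv).ravel(),x0)
    return r.x,(proj(p,W(r.x))-uv).round(1).tolist()
E
cat > m.py <<'E'
from h import *
p=cams.camera_params("scene")
f=lambda pts,s,o:[((x+.5)/s-.5+o[0],(y+.5)/s-.5+o[1]) for x,y in pts]
ch=f([(70,350),(733,338),(640,58),(75,67),(75,490),(715,478)],6,(212,155))
L=[(-.14,-.11,.08),(.14,-.11,.08),(.14,.11,.08),(-.14,.11,.08),(-.14,-.11,0),(.14,-.11,0)]
print("chest",fit(p,L,ch,[.6,0,1.57]))
st=f([(372,352),(472,460),(607,402),(497,550),(625,490)],6.5,(65,155))
for u,z in zip(st,[.05,.05,.05,0,0]): print(ray(p,u,z).round(4))
for x in f([(430,258),(452,245),(512,290),(490,305)],6.5,(65,155)): print("grip",ray(p,x,.1).round(4))
E
python3 m.py
```

```text
chest (array([0.54447988, 0.09459932, 1.29475709]), [[-0.7, -0.3], [1.0, -0.7], [0.4, -0.1], [-0.3, -0.2], [-0.5, 0.6], [0.1, 0.0]])
[ 0.4801 -0.3072  0.05  ]
[ 0.5602 -0.275   0.05  ]
[ 0.5407 -0.2218  0.05  ]
[ 0.5563 -0.2728  0.    ]
[ 0.5358 -0.2204  0.    ]
grip [ 0.4945 -0.2775  0.1   ]
grip [ 0.4882 -0.2687  0.1   ]
grip [ 0.5253 -0.2494  0.1   ]
grip [ 0.5324 -0.2583  0.1   ]
```

```bash
python3 - <<'E'
from h import *
p=cams.camera_params("scene")
f=lambda x,y:((x+.5)/6.5-.5+65,(y+.5)/6.5-.5+155)
b=ray(p,f(385,335),0);print("C foot",b)
for n,pt in(("C lower",(360,255)),("C topfront",(340,125)),("C topback",(325,55))):
    # height above foot line
    r=least_squares(lambda h:(proj(p,b+[0,0,h[0]])[0]-f(*pt))[1:],[.1]);print(n,r.x)
print("A foot",ray(p,f(130,550),0),ray(p,f(240,545),0))
print("bowl",ray(p,(177,255),.03))
print(fit(p,[(-.045,.03,.05),(-.045,-.03,.05),(.045,-.03,.05),(.045,.03,.05),(.045,-.03,0),(.045,.03,0)][2:3]+[],[f(472,460)],[.51,-.26,.38])[0])
L=[(-.045,-.03,.05),(.045,-.03,.05),(.045,.03,.05),(.045,-.03,0),(.045,.03,0)]
print(fit(p,L,[f(*q) for q in[(372,352),(472,460),(607,402),(497,550),(625,490)]],[.51,-.26,.38]))
E
```

```text
C foot [ 0.40084057 -0.30604985  0.        ]
C lower [0.04312121]
C topfront [0.10925365]
C topback [0.1429918]
A foot [ 0.51252242 -0.40903289  0.        ] [ 0.52261728 -0.36822834  0.        ]
bowl [ 0.6719774  -0.19722291  0.03      ]
[ 0.50730756 -0.26380145  0.37976875]
(array([ 0.50702228, -0.26389411,  0.38152275]), [[-0.6, -0.7], [-0.0, -0.1], [0.9, -0.9], [-0.7, 1.1], [0.5, 0.4]])
```

Request:
arm_command --rows '[[[85,0.53,0.6,0,0.1],[85,0.53,0.6,0,0.1],[85,0.53,0.6,0,0.1],[85,0.53,0.6,0,0.1],[85,0.53,0.6,0,0.1],[85,0.53,0.6,0,0.1],[85,0.53,0.6,0,0.1],[85,0.53,0.6,0,0.1],[85,0.53,0.6,0,0.1],[85,0.4,0.5,0,0.2]]]'

```text
t: 1.35
eef_pos: [0.5035, -0.291, 0.231]
tool_rot: [-0.0, 0.982, 0.188, -0.0]
contact_force: [-0.3, -0.4, -0.1]
gripper_width: 0.995
grasp_force: 0.0
```

```bash
python3 - <<'E'
from h import *
import cv2
o=get_obs();p=cams.camera_params("wrist");a=cams.read_camera("wrist")
cv2.imwrite("pics/w1.png",cv2.resize(a[:,:,::-1],(800,600),interpolation=cv2.INTER_CUBIC));np.savez("w1.npz",K=p["K"],E=p["extrinsics"])
print(o["eef_pos"],p["K"].round(1).tolist(),p["extrinsics"].round(3).tolist())
E
```

```text
[ 0.50354636 -0.29101629  0.23097513] [[264.6, 0.0, 252.2], [0.0, 264.6, 192.0], [0.0, 0.0, 1.0]] [[0.369, -0.891, -0.263, 0.57], [-0.929, -0.354, -0.103, -0.264], [-0.001, 0.283, -0.959, 0.373], [0.0, 0.0, 0.0, 1.0]]
```

View pics/w1.png

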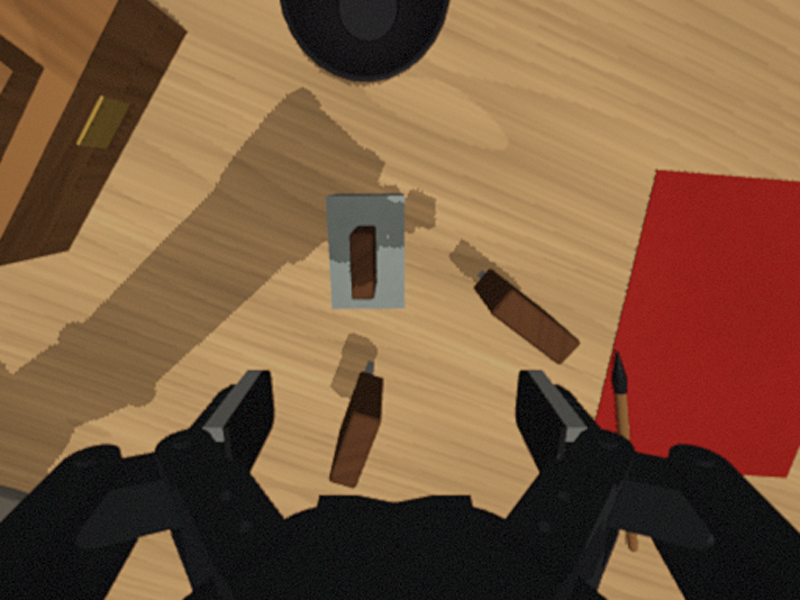

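The wrist view shows the stand at (367,252) with the feeler in it at (363,262), lined up with the fingers to within a small turn. The decoys are at (525,315) and (357,430). I'll enlarge the feeler to get its yaw and centre.

```bash
python3 - <<'E'
import cv2
a=cv2.imread("pics/w1.png");a=a[180:320,300:430];cv2.imwrite("pics/w1c.png",cv2.resize(a,(520,560),interpolation=cv2.INTER_CUBIC))
E
```

```text
(no output)
```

View pics/w1c.png

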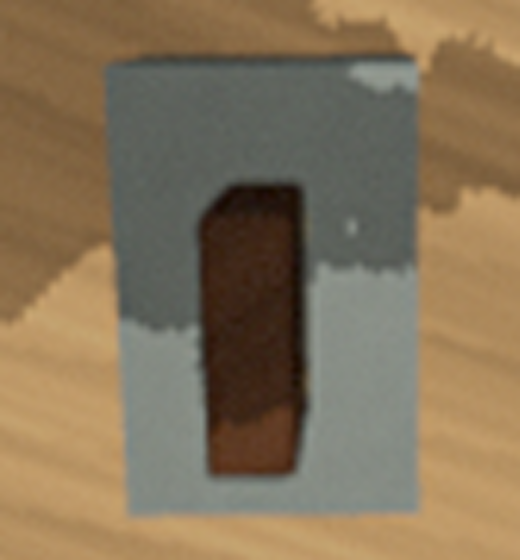

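```bash
python3 - <<'E'
from h import *
p=np.load("w1.npz");p=dict(K=p["K"],extrinsics=p["E"])
def f(x,y):
    x,y=(x+.5)/4-.5+300,(y+.5)/4-.5+180
    return (x+.5)/1.5625-.5,(y+.5)/1.5625-.5
S=[(108,65),(415,62),(418,513),(130,513)]
print(fit(p,[(.045,.03,.05),(.045,-.03,.05),(-.045,-.03,.05),(-.045,.03,.05)],[f(*s) for s in S],[.51,-.26,.38]))
G=[(200,220),(283,215),(297,473),(210,473),(302,185),(237,185)]
print(fit(p,[(.023,.008,.1),(.023,-.008,.1),(-.023,-.008,.1),(-.023,.008,.1),(.023,-.008,.05),(.023,.008,.05)],[f(*s) for s in G],[.51,-.26,.38]))
o=get_obs();w,x,y,z=o["tool_rot"];print(o["eef_pos"],"tool y angle",2*np.arctan2(y,x)-np.pi/2)
E
```

```text
(array([ 0.50865004, -0.2641149 ,  0.38551633]), [[-0.7, -0.3], [0.8, -0.2], [0.3, 0.1], [-0.4, 0.4]])
(array([ 0.50850423, -0.26434635,  0.38901446]), [[-0.6, -1.0], [1.7, -0.3], [0.5, 1.3], [-0.4, 1.5], [0.7, -0.8], [-2.1, -0.6]])
[ 0.50721159 -0.28554933  0.23109229] tool y angle -1.1848758883113002
```

Request:
arm_command --rows '[[[50,0.02,0.18,-0.2,0],[50,0,0.18,-0.2,0],[50,0,0,-0.3,0],[50,0,0,-0.3,0],[50,0,0,-0.3,0],[50,0,0,-0.1,0],[50,0,0,0,0],[50,0,0,0,0],[50,0,0,0,0],[50,0,0,0,0]]]' --newtons 40

```text
t: 2.65
eef_pos: [0.5039, -0.2716, 0.1477]
tool_rot: [0.0, 0.982, 0.187, 0.0]
contact_force: [0.1, 0.3, 0.2]
gripper_width: 0.582
grasp_force: 0.0
```

```bash
cat > s.py <<'E'
from h import *
o=get_obs();w,x,y,z=o["tool_rot"];print(round(o["t"],2),o["eef_pos"].round(4),"yang",round(2*np.arctan2(y,x)-np.pi/2,4),"F",o["contact_force"].round(2),"T",o["torque"].round(2),"w",round(o["gripper_width"],3),"g",round(o["grasp_force"],1),"q7",o["q"].round(2))
E
python3 s.py
```

```text
2.65 [ 0.5039 -0.2716  0.1477] yang -1.194 F [0.06 0.26 0.16] T [-0.02  0.05 -0.03] w 0.582 g 0.0 q7 [ 0.53  0.41 -0.18  1.87  0.09  0.86 -0.89]
```

Request:
arm_command --rows '[[[50,0.08,0.13,0,0.11],[50,0,0,-0.2,0],[50,0,0,-0.3,0],[50,0,0,-0.3,0],[50,0,0,-0.3,0],[50,0,0,-0.2,0],[50,0,0,-0.1,0],[50,0,0,0,0],[50,0,0,0,0],[50,0,0,0,0]]]'

```text
t: 3.9
eef_pos: [0.5088, -0.2639, 0.0639]
tool_rot: [0.0, 0.981, 0.192, 0.0]
contact_force: [0.3, -0.2, -0.4]
gripper_width: 0.581
grasp_force: 0.0
```

Request:
arm_command --rows '[[[30,0,0,0,0],[22,0,0,0,0],[16,0,0,0,0],[5,0,0,0,0],[5,0,0,0,0],[5,0,0,0,0],[5,0,0,0,0],[5,0,0,0,0],[5,0,0,0,0],[5,0,0,0,0]]]' --newtons 40

```text
t: 5.15
eef_pos: [0.5087, -0.2639, 0.0635]
tool_rot: [0.0, 0.981, 0.192, 0.0]
contact_force: [0.7, -2.0, 4.1]
gripper_width: 0.179
grasp_force: 40.1
```

```bash
python3 s.py
```

```text
5.15 [ 0.5087 -0.2639  0.0635] yang -1.1854 F [ 0.75 -1.96  4.06] T [-0.33 -0.03  0.02] w 0.179 g 40.1 q7 [ 0.5   0.53 -0.17  1.92  0.13  0.7  -0.93]
```

Request:
arm_command --rows '[[[5,0,0,0.15,0],[5,0,0,0.4,0],[5,0,0,0.6,0],[5,0,0,0.6,0],[5,0,0,0.3,0.5],[5,0.05,0.2,0,1],[5,0.05,0.4,0,1],[5,0.05,0.4,0,1],[5,0.05,0.4,0,1],[5,0.05,0.4,0,1]]]'

```text
t: 6.4
eef_pos: [0.5235, -0.1534, 0.1861]
tool_rot: [-0.0, 0.915, 0.404, -0.0]
contact_force: [-0.1, -0.3, -1.4]
gripper_width: 0.183
grasp_force: 40.6
```

Request:
arm_command --rows '[[[5,0.1,0.4,0,1],[5,0.1,0.4,0,1],[5,0.1,0.4,0,1],[5,0.1,0.4,0,1],[5,0.1,0.4,0,1],[5,0.04,0.4,0,0.87],[5,0,0.35,0,0],[5,0,0,0,0],[5,0,0,0,0],[5,0,0,0,0]]]'

```text
t: 7.65
eef_pos: [0.5558, 0.0081, 0.1862]
tool_rot: [0.0, 0.798, 0.603, -0.0]
contact_force: [0.1, 0.5, -1.2]
gripper_width: 0.185
grasp_force: 40.6
```

```bash
python3 s.py; python3 - <<'E'
from h import *
import cv2
p=cams.camera_params("wrist");a=cams.read_camera("wrist")
cv2.imwrite("pics/w2.png",cv2.resize(a[:,:,::-1],(800,600),interpolation=cv2.INTER_CUBIC));np.savez("w2.npz",K=p["K"],E=p["extrinsics"])
E
```

```text
7.65 [0.5558 0.0081 0.1862] yang -0.277 F [ 0.09  0.51 -1.18] T [-0.04  0.01 -0.06] w 0.185 g 40.6 q7 [ 0.25  0.37 -0.47  1.86  0.2   0.95 -0.59]
```

View pics/w2.png

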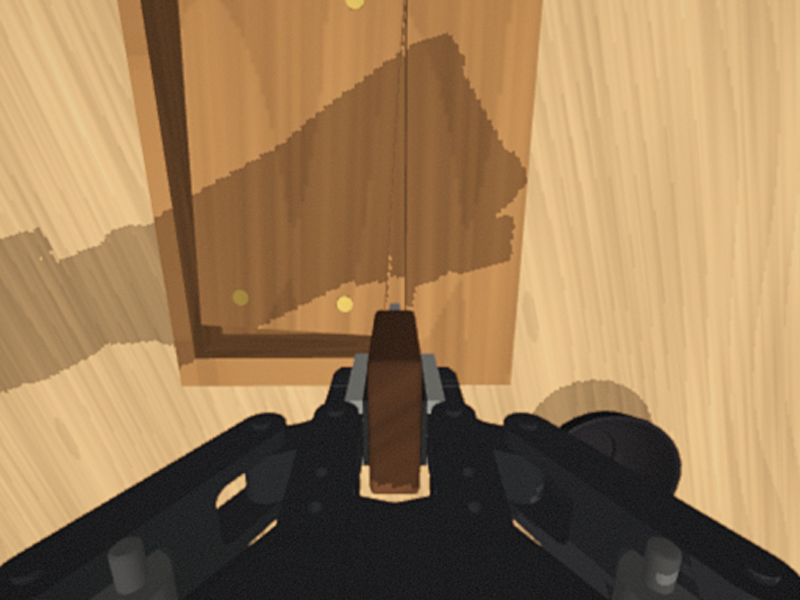

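The held feeler shows at (395,400), with its blade tip at (394,306). The rail's inner face runs from about (406,0) to (412,300), the board edge lies to its left, and the chest's end edge is at row 384. I'll stretch the gap crop.

```bash
python3 - <<'E'
import cv2
a=cv2.imread("pics/w2.png");a=a[0:330,350:450];cv2.imwrite("pics/w2c.png",cv2.resize(a,(800,594),interpolation=cv2.INTER_CUBIC))
E
```

```text
(no output)
```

View pics/w2c.png

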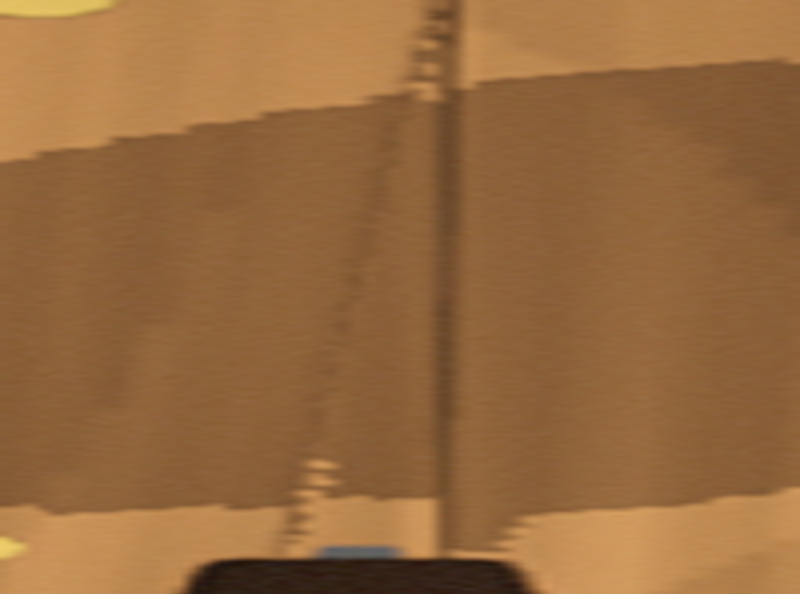

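```bash
python3 - <<'E'
from h import *
import cv2
p=np.load("w2.npz");p=dict(K=p["K"],extrinsics=p["E"])
print(p["extrinsics"].round(3).tolist())
a=cv2.imread("pics/w2.png").astype(float).sum(2)
f=lambda x,y:((x+.5)/1.5625-.5,(y+.5)/1.5625-.5)
# right outer edge & left outer edges by gradient on rows; end edge on columns
def edge(line,lo,hi):
    g=np.gradient(cv2.GaussianBlur(line[None],(1,1),0)[0]);k=lo+np.argmax(abs(g[lo:hi]));return k,round(g[k])
for r in (5,40,80,120,280,320,360): print(r,"R",edge(a[r-2:r+3].mean(0),500,560),"L",edge(a[r-2:r+3].mean(0),105,200))
for c in (210,250,300,480,495): print(c,"end",edge(a[:,c-2:c+3].mean(1),372,400))
for r in (60,100,150,200,250,270,290): print(r,a[r-2:r+3,398:416].mean(0).round().astype(int))
c=np.array([ray(p,f(407.5,60),.08)])
pts=[(512,384),(183,384),(541.5,20)]
print([ray(p,f(*q),.08).round(4).tolist() for q in [(512,384),(183,384),(543,0),(407.7,56),(406,270),(401,56),(387,290)]])
E
```

```text
[[0.962, -0.263, -0.078, 0.575], [-0.274, -0.922, -0.272, 0.078], [-0.0, 0.283, -0.959, 0.328], [0.0, 0.0, 0.0, 1.0]]
5 R (np.int64(542), 46) L (np.int64(178), 73)
40 R (np.int64(539), 45) L (np.int64(146), -87)
80 R (np.int64(535), 37) L (np.int64(183), 83)
120 R (np.int64(532), 58) L (np.int64(186), 94)
280 R (np.int64(519), 55) L (np.int64(198), 44)
320 R (np.int64(515), 50) L (np.int64(189), -37)
360 R (np.int64(512), 54) L (np.int64(177), -88)
210 end (np.int64(386), 60)
250 end (np.int64(386), 46)
300 end (np.int64(385), 46)
480 end (np.int64(384), 56)
495 end (np.int64(384), 48)
60 [281 280 276 288 297 287 255 226 226 255 292 300 294 291 291 291 291 290]
100 [284 296 295 301 302 294 261 230 228 258 295 302 297 295 295 296 296 295]
150 [293 298 303 305 300 291 264 240 249 276 298 304 302 299 297 297 295 294]
200 [289 293 294 301 301 285 249 224 244 279 302 311 308 304 300 298 294 292]
250 [280 283 287 292 291 287 259 237 266 300 309 311 306 301 298 298 295 292]
270 [279 282 281 289 293 289 261 238 264 296 306 312 309 304 297 293 291 290]
290 [396 408 423 439 441 433 358 273 268 291 311 314 307 300 290 295 319 366]
[[0.6144, -0.0698, 0.08], [0.4035, -0.0096, 0.08], [0.673, 0.142, 0.08], [0.5991, 0.1364, 0.08], [0.5671, 0.0243, 0.08], [0.5957, 0.1374, 0.08], [0.5524, 0.0153, 0.08]]
```

```bash
python3 - <<'E'
from h import *
p=np.load("w2.npz");p=dict(K=p["K"],extrinsics=p["E"])
f=lambda x,y:((x+.5)/1.5625-.5,(y+.5)/1.5625-.5)
R=lambda x,y:ray(p,f(x,y),.08)[:2]
inn=[R(407.2,60),R(407.1,100),R(406.8,150),R(406.6,200),R(406,250),R(406,270)]
out=[R(542,5),R(539,40),R(535,80),R(532,120),R(519,280),R(515.5,320),R(512,360)]
end=[R(210,386),R(250,385.7),R(300,385.3),R(480,384),R(495,384)]
def res(s):
    c,n=np.cos(s[2]),np.sin(s[2]);loc=lambda q:np.array([[c,n],[-n,c]])@(q-s[:2])
    return [loc(q)[1]+.04 for q in inn]+[loc(q)[1]+.11 for q in out]+[loc(q)[0]+.14 for q in end]
r=least_squares(res,[.5445,.0946,1.295]);s=r.x;print(s,(r.fun*1000).round(1))
c,n=np.cos(s[2]),np.sin(s[2]);loc=lambda q:np.array([[c,n],[-n,c]])@(np.array(q)-s[:2])
crop=lambda x,y:(350+x/8,y/1.8)
for q in [(405,110),(350,280),(320,420),(292,530),(415,40)]: print("board edge local",loc(R(*crop(*q))).round(4))
o=get_obs();print("tcp local",loc(o["eef_pos"][:2]).round(4),o["eef_pos"]); W=lambda x,y:s[:2]+np.array([[c,-n],[n,c]])@[x,y]
print("axes",c,n,"start",W(-.08,-.035),W(-.08,-.0368),"blade tip row", proj(p,[*o["eef_pos"][:2],.14]))
E
```

```text
[0.54524499 0.09473857 1.29811674] [-0.4 -0.4 -0.3 -0.3 -0.  -0.  -0.   0.   0.4  0.2  0.1  0.3  0.4 -0.3
 -0.2 -0.1  0.3  0.2]
board edge local [ 0.0522 -0.0369]
board edge local [ 0.0045 -0.0329]
board edge local [-0.0395 -0.0304]
board edge local [-0.0774 -0.0279]
board edge local [ 0.0703 -0.0375]
tcp local [-0.0805 -0.0335] [0.5558474  0.00821154 0.18622925]
axes 0.26931298463250153 0.9630527069212432 start [0.5574068 0.0082684] [0.55914029 0.00778364] blade tip row [[253.11704385 213.37539156]]
```

Request:
arm_command --rows '[[[5,0,0,-0.2,0.05],[5,0,0,-0.3,0],[5,0,0,-0.3,0],[5,0,0,-0.2,0],[5,0,0,-0.15,0],[5,0,0,-0.15,0],[5,0,0,-0.12,0],[5,0,0,0,0],[5,0,0,0,0],[5,0,0,0,0]]]'

```text
t: 8.95
eef_pos: [0.5562, 0.0094, 0.1015]
tool_rot: [0.0, 0.796, 0.605, 0.0]
contact_force: [0.1, 0.4, -1.5]
gripper_width: 0.183
grasp_force: 40.6
```

```bash
cat >> s.py <<'E'
sx,sy,sa=.54525,.09474,1.2981
c,n=np.cos(sa),np.sin(sa);R=np.array([[c,n],[-n,c]])
print("local",(R@(o["eef_pos"][:2]-[sx,sy])).round(4),"Floc",(R@o["contact_force"][:2]).round(2),o["contact_force"][2].round(2),"foot z",round(o["eef_pos"][2]-.0135,4))
E
python3 s.py
```

```text
8.95 [0.5562 0.0094 0.1015] yang -0.2717 F [ 0.1   0.39 -1.54] T [0.04 0.04 0.02] w 0.183 g 40.6 q7 [ 0.21  0.48 -0.43  1.93  0.28  0.79 -0.65]
local [-0.0793 -0.0335] Floc [0.4  0.01] -1.54 foot z 0.088
```

Request:
arm_command --rows '[[[5,0,0,-0.03,0],[5,0,0,-0.03,0],[5,0,0,-0.02,0],[5,0,0,-0.02,0],[5,0,0,-0.015,0],[5,0,0,-0.01,0],[5,0,0,0,0],[5,0,0,0,0],[5,0,0,0,0],[5,0,0,0,0]]]'

```text
t: 10.2
eef_pos: [0.5559, 0.0094, 0.0936]
tool_rot: [0.0, 0.796, 0.605, 0.0]
contact_force: [-0.5, -0.9, -1.3]
gripper_width: 0.181
grasp_force: 40.7
```

```bash
python3 s.py
```

```text
10.2 [0.5559 0.0094 0.0936] yang -0.2716 F [-0.47 -0.9  -1.29] T [-0.02  0.02  0.  ] w 0.181 g 40.7 q7 [ 0.21  0.49 -0.43  1.94  0.28  0.77 -0.65]
local [-0.0794 -0.0332] Floc [-1.    0.21] -1.29 foot z 0.0801
```

Request:
arm_command --rows '[[[5,0,0,-0.01,0],[5,0,0,0,0],[5,0,0,0,0],[5,0,0,0,0],[5,0.02,-0.005,0,0],[5,0.02,-0.006,0,0],[5,0.01,-0.003,0,0],[5,0,0,0,0],[5,0,0,0,0],[5,0,0,0,0]]]'

```text
t: 11.45
eef_pos: [0.5562, 0.0093, 0.0934]
tool_rot: [-0.001, 0.796, 0.605, -0.002]
contact_force: [-9.4, 1.4, 15.3]
gripper_width: 0.179
grasp_force: 42.8
```

```bash
python3 s.py
```

```text
11.45 [0.5562 0.0093 0.0934] yang -0.271 F [-9.44  1.37 15.3 ] T [0.44 2.53 0.07] w 0.179 g 42.8 q7 [ 0.21  0.49 -0.43  1.93  0.28  0.78 -0.65]
local [-0.0794 -0.0335] Floc [-1.23  9.46] 15.3 foot z 0.0799
```

Request:
arm_command --rows '[[[5,0,0,0.008,0],[5,0,0,0.006,0],[5,0,0,0,0],[5,0,0,0,0],[5,0,0,0,0],[5,0,0,0,0],[5,0,0,0,0],[5,0,0,0,0],[5,0,0,0,0],[5,0,0,0,0]]]'

```text
t: 12.7
eef_pos: [0.5588, 0.0085, 0.0938]
tool_rot: [0.0, 0.796, 0.605, -0.0]
contact_force: [0.7, -0.4, -1.1]
gripper_width: 0.182
grasp_force: 40.5
```

```bash
python3 s.py
```

```text
12.7 [0.5588 0.0085 0.0938] yang -0.2716 F [ 0.68 -0.45 -1.14] T [ 0.01 -0.03  0.01] w 0.182 g 40.5 q7 [ 0.21  0.49 -0.43  1.93  0.28  0.78 -0.65]
local [-0.0794 -0.0363] Floc [-0.25 -0.77] -1.14 foot z 0.0803
```

Request:
arm_command --rows '[[[5,0.02,0.06,0,0],[5,0.034,0.12,0,0],[5,0.034,0.12,0,0],[5,0.034,0.12,0,0],[5,0.034,0.12,0,0],[5,0.034,0.12,0,0],[5,0.034,0.12,0,0],[5,0.02,0.06,0,0],[5,0,0,0,0],[5,0,0,0,0]]]'

```text
t: 13.95
eef_pos: [0.5734, 0.0585, 0.0938]
tool_rot: [0.0, 0.796, 0.605, -0.0]
contact_force: [0.4, 0.8, -0.9]
gripper_width: 0.184
grasp_force: 40.5
```

```bash
python3 s.py
```

```text
13.95 [0.5734 0.0585 0.0938] yang -0.2721 F [ 0.38  0.75 -0.92] T [ 0.01 -0.    0.01] w 0.184 g 40.5 q7 [ 0.12  0.52 -0.43  1.89  0.29  0.8  -0.74]
local [-0.0273 -0.0369] Floc [ 0.83 -0.16] -0.92 foot z 0.0803
```

Request:
arm_command --rows '[[[5,0.011,0.039,0,0],[5,0.011,0.039,0,0],[5,0.011,0.039,0,0],[5,0.011,0.039,0,0],[5,0.011,0.039,0,0],[5,0.011,0.039,0,0],[5,0.011,0.039,0,0],[5,0.011,0.039,0,0],[5,0,0,0,0],[5,0,0,0,0]]]'

```text
t: 15.2
eef_pos: [0.5787, 0.0776, 0.0938]
tool_rot: [0.0, 0.796, 0.605, -0.0]
contact_force: [0.8, 0.8, -2.4]
gripper_width: 0.179
grasp_force: 40.5
```

```bash
python3 s.py
```

```text
15.2 [0.5787 0.0776 0.0938] yang -0.2717 F [ 0.76  0.78 -2.39] T [0.03 0.   0.01] w 0.179 g 40.5 q7 [ 0.09  0.53 -0.43  1.87  0.3   0.81 -0.77]
local [-0.0075 -0.0369] Floc [ 0.96 -0.52] -2.39 foot z 0.0803
```

Request:
arm_command --rows '[[[5,0.0045,0.016,0,0],[5,0.0045,0.016,0,0],[5,0.0045,0.016,0,0],[5,0.0045,0.016,0,0],[5,0.0045,0.016,0,0],[5,0.0045,0.016,0,0],[5,0.0045,0.016,0,0],[5,0.0045,0.016,0,0],[5,0,0,0,0],[5,0,0,0,0]]]'

```text
t: 16.45
eef_pos: [0.5809, 0.0853, 0.0938]
tool_rot: [0.0, 0.796, 0.605, -0.0]
contact_force: [-0.7, 0.1, -0.9]
gripper_width: 0.181
grasp_force: 40.5
```

```bash
python3 s.py
```

```text
16.45 [0.5809 0.0853 0.0938] yang -0.2716 F [-0.68  0.09 -0.86] T [-0.02  0.05 -0.01] w 0.181 g 40.5 q7 [ 0.08  0.53 -0.43  1.86  0.3   0.81 -0.78]
local [ 0.0005 -0.0369] Floc [-0.09  0.68] -0.86 foot z 0.0803
```

Request:
arm_command --rows '[[[5,0.0045,0.016,0,0],[5,0.0045,0.016,0,0],[5,0.0045,0.016,0,0],[5,0.0045,0.016,0,0],[5,0.0045,0.016,0,0],[5,0.0045,0.016,0,0],[5,0,0,0,0],[5,0,0,0,0],[5,0,0,0,0],[5,0,0,0,0]]]'

```text
t: 17.7
eef_pos: [0.5827, 0.0911, 0.0939]
tool_rot: [0.0, 0.796, 0.605, 0.0]
contact_force: [1.4, 0.2, -0.6]
gripper_width: 0.182
grasp_force: 40.5
```

```bash
python3 s.py
```

```text
17.7 [0.5827 0.0911 0.0939] yang -0.2716 F [ 1.4   0.18 -0.59] T [ 0.03 -0.25 -0.01] w 0.182 g 40.5 q7 [ 0.07  0.54 -0.43  1.85  0.3   0.81 -0.79]
local [ 0.0066 -0.037 ] Floc [ 0.55 -1.3 ] -0.59 foot z 0.0804
```

Request:
arm_command --rows '[[[5,0.0045,0.016,0,0],[5,0.0045,0.016,0,0],[5,0.0045,0.016,0,0],[5,0.0045,0.016,0,0],[5,0,0,0,0],[5,0,0,0,0],[5,0,0,0,0],[5,0,0,0,0],[5,0,0,0,0],[5,0,0,0,0]]]'

```text
t: 18.95
eef_pos: [0.5838, 0.0948, 0.0939]
tool_rot: [0.0, 0.796, 0.605, 0.0]
contact_force: [3.7, -2.9, -1.6]
gripper_width: 0.182
grasp_force: 40.4
```

```bash
python3 s.py
```

```text
18.95 [0.5838 0.0948 0.0939] yang -0.2717 F [ 3.7  -2.91 -1.63] T [-0.7  -0.83 -0.04] w 0.182 g 40.4 q7 [ 0.06  0.54 -0.43  1.85  0.3   0.81 -0.79]
local [ 0.0104 -0.0371] Floc [-1.81 -4.35] -1.63 foot z 0.0804
```

Request:
arm_command --rows '[[[5,0.004,-0.001,0,0],[5,0.004,-0.001,0,0],[5,0.003,-0.001,0,0],[5,0,0,0,0],[5,0,0,0,0],[5,0,0,0,0],[5,0,0,0,0],[5,0,0,0,0],[5,0,0,0,0],[5,0,0,0,0]]]'

```text
t: 20.2
eef_pos: [0.5841, 0.0949, 0.0938]
tool_rot: [-0.0, 0.796, 0.605, -0.0]
contact_force: [0.6, -0.4, -1.3]
gripper_width: 0.181
grasp_force: 40.6
```

```bash
python3 s.py
```

```text
20.2 [0.5841 0.0949 0.0938] yang -0.2715 F [ 0.62 -0.41 -1.28] T [-0.08 -0.14 -0.04] w 0.181 g 40.6 q7 [ 0.06  0.54 -0.43  1.85  0.3   0.82 -0.79]
local [ 0.0107 -0.0374] Floc [-0.23 -0.7 ] -1.28 foot z 0.0803
```

Request:
arm_command --rows '[[[5,0.004,-0.001,0,0],[5,0.004,-0.001,0,0],[5,0.003,-0.001,0,0],[5,0,0,0,0],[5,0,0,0,0],[5,0,0,0,0],[5,0,0,0,0],[5,0,0,0,0],[5,0,0,0,0],[5,0,0,0,0]]]'

```text
t: 21.45
eef_pos: [0.5848, 0.0946, 0.0938]
tool_rot: [-0.0, 0.796, 0.605, -0.0]
contact_force: [-0.5, 0.7, -2.0]
gripper_width: 0.184
grasp_force: 40.5
```

```bash
python3 s.py
```

```text
21.45 [0.5848 0.0946 0.0938] yang -0.2715 F [-0.52  0.74 -2.  ] T [0.22 0.19 0.02] w 0.184 g 40.5 q7 [ 0.06  0.54 -0.43  1.85  0.3   0.82 -0.79]
local [ 0.0106 -0.0382] Floc [0.57 0.7 ] -2.0 foot z 0.0803
```

Request:
arm_command --rows '[[[5,0.0045,0.016,0,0],[5,0.0045,0.016,0,0],[5,0.0045,0.016,0,0],[5,0.0045,0.016,0,0],[5,0,0,0,0],[5,0,0,0,0],[5,0,0,0,0],[5,0,0,0,0],[5,0,0,0,0],[5,0,0,0,0]]]'

```text
t: 22.7
eef_pos: [0.5859, 0.0985, 0.0938]
tool_rot: [-0.0, 0.796, 0.605, -0.0]
contact_force: [-1.9, 0.9, -1.9]
gripper_width: 0.181
grasp_force: 40.4
```

```bash
python3 s.py
```

```text
22.7 [0.5859 0.0985 0.0938] yang -0.2715 F [-1.91  0.88 -1.89] T [0.18 0.46 0.04] w 0.181 g 40.4 q7 [ 0.05  0.54 -0.43  1.84  0.3   0.82 -0.8 ]
local [ 0.0146 -0.0382] Floc [0.33 2.08] -1.89 foot z 0.0803
```

Request:
arm_command --rows '[[[5,0.0045,0.016,0,0],[5,0.0045,0.016,0,0],[5,0.0045,0.016,0,0],[5,0,0,0,0],[5,0,0,0,0],[5,0,0,0,0],[5,0,0,0,0],[5,0,0,0,0],[5,0,0,0,0],[5,0,0,0,0]]]'

```text
t: 23.95
eef_pos: [0.5868, 0.1013, 0.0938]
tool_rot: [-0.0, 0.796, 0.605, -0.0]
contact_force: [-2.9, -0.1, -2.9]
gripper_width: 0.182
grasp_force: 40.4
```

```bash
python3 s.py
```

```text
23.95 [0.5868 0.1013 0.0938] yang -0.2716 F [-2.89 -0.06 -2.93] T [0.05 0.74 0.01] w 0.182 g 40.4 q7 [ 0.05  0.55 -0.43  1.84  0.3   0.82 -0.8 ]
local [ 0.0175 -0.0382] Floc [-0.83  2.77] -2.93 foot z 0.0803
```

Request:
arm_command --rows '[[[5,0.0045,0.016,0,0],[5,0.0045,0.016,0,0],[5,0,0,0,0],[5,0,0,0,0],[5,0,0,0,0],[5,0,0,0,0],[5,0,0,0,0],[5,0,0,0,0],[5,0,0,0,0],[5,0,0,0,0]]]'

```text
t: 25.2
eef_pos: [0.5873, 0.1032, 0.0938]
tool_rot: [-0.0, 0.796, 0.605, -0.0]
contact_force: [-3.7, -0.7, -1.0]
gripper_width: 0.181
grasp_force: 40.5
```

```bash
python3 s.py
```

```text
25.2 [0.5873 0.1032 0.0938] yang -0.2716 F [-3.68 -0.75 -1.03] T [-0.23  0.98 -0.08] w 0.181 g 40.5 q7 [ 0.05  0.55 -0.43  1.84  0.3   0.82 -0.81]
local [ 0.0195 -0.0382] Floc [-1.71  3.34] -1.03 foot z 0.0803
```

Request:
arm_command --rows '[[[5,-0.003,0.001,0,0],[5,-0.003,0.001,0,0],[5,0,0,0,0],[5,0.0045,0.016,0,0],[5,0,0,0,0],[5,0,0,0,0],[5,0,0,0,0],[5,0,0,0,0],[5,0,0,0,0],[5,0,0,0,0]]]'

```text
t: 26.45
eef_pos: [0.5876, 0.1045, 0.094]
tool_rot: [0.0, 0.796, 0.605, 0.0]
contact_force: [-1.5, 0.9, -1.9]
gripper_width: 0.181
grasp_force: 40.7
```

```bash
cat >> s.py <<'E'
t=R@o["torque"][:2];print("from torque Fx",round(-t[1]/.24,2),"Fy",round(t[0]/.24,2))
E
python3 s.py
```

```text
26.45 [0.5876 0.1045 0.094 ] yang -0.2716 F [-1.47  0.91 -1.91] T [0.03 0.3  0.05] w 0.181 g 40.7 q7 [ 0.04  0.55 -0.43  1.84  0.3   0.82 -0.81]
local [ 0.0208 -0.0382] Floc [0.48 1.66] -1.91 foot z 0.0805
from torque Fx -0.22 Fy 1.22
```

Request:
arm_command --rows '[[[5,0.0045,0.016,0,0],[5,0.0045,0.016,0,0],[5,0,0,0,0],[5,0,0,0,0],[5,0,0,0,0],[5,0,0,0,0],[5,0,0,0,0],[5,0,0,0,0],[5,0,0,0,0],[5,0,0,0,0]]]'

```text
t: 27.7
eef_pos: [0.588, 0.106, 0.0939]
tool_rot: [0.0, 0.796, 0.605, 0.0]
contact_force: [0.6, -3.7, -2.4]
gripper_width: 0.186
grasp_force: 40.5
```

```bash
python3 s.py
```

```text
27.7 [0.588  0.106  0.0939] yang -0.2717 F [ 0.59 -3.71 -2.4 ] T [-0.74 -0.13 -0.06] w 0.186 g 40.5 q7 [ 0.04  0.55 -0.43  1.84  0.3   0.82 -0.81]
local [ 0.0224 -0.0381] Floc [-3.41 -1.56] -2.4 foot z 0.0804
from torque Fx -2.81 Fy -1.33
```

Request:
arm_command --rows '[[[5,0.005,0.012,0,0],[5,0.001,0.003,0,0],[5,0,0,0,0],[5,0,0,0,0],[5,0,0,0,0],[5,0,0,0,0],[5,0,0,0,0],[5,0,0,0,0],[5,0,0,0,0],[5,0,0,0,0]]]'

```text
t: 28.95
eef_pos: [0.5882, 0.1067, 0.0939]
tool_rot: [0.0, 0.796, 0.605, -0.0]
contact_force: [-0.4, -5.9, -0.8]
gripper_width: 0.183
grasp_force: 40.6
```

```bash
python3 s.py
```

```text
28.95 [0.5882 0.1067 0.0939] yang -0.272 F [-0.42 -5.93 -0.77] T [-1.3   0.09 -0.1 ] w 0.183 g 40.6 q7 [ 0.04  0.55 -0.43  1.84  0.3   0.82 -0.81]
local [ 0.023  -0.0381] Floc [-5.83 -1.19] -0.77 foot z 0.0804
from torque Fx -5.3 Fy -1.09
```

Request:
arm_command --rows '[[[17,0,0,0,0],[18,0,0,0,0],[20,0,0,0,0],[22,0,0,0,0],[24,0,0,0,0],[28,0,0,0,0],[32,0,0,0,0],[36,0,0,0,0],[36,0,0,0,0],[36,0,0,0,0]]]' --newtons 20

```text
t: 30.2
eef_pos: [0.5882, 0.1071, 0.0938]
tool_rot: [0.0, 0.796, 0.605, 0.0]
contact_force: [0.3, -0.9, 0.5]
gripper_width: 0.427
grasp_force: 0.0
```

```bash
python3 s.py
```

```text
30.2 [0.5882 0.1071 0.0938] yang -0.2716 F [ 0.33 -0.88  0.51] T [0.06 0.02 0.05] w 0.427 g 0.0 q7 [ 0.04  0.55 -0.43  1.84  0.3   0.82 -0.81]
local [ 0.0234 -0.038 ] Floc [-0.75 -0.56] 0.51 foot z 0.0803
from torque Fx 0.21 Fy 0.14
```

Request:
arm_command --rows '[[[36,0,0,0.1,0],[36,0,0,0.3,0],[36,0,0,0.4,0],[36,0,0,0.4,0],[36,0,0,0.4,0],[36,0,0,0.3,0],[36,0,0,0.1,0],[36,0,0,0,0],[36,0,0,0,0],[36,0,0,0,0]]]'

```text
t: 31.45
eef_pos: [0.5878, 0.1069, 0.213]
tool_rot: [-0.0, 0.796, 0.605, -0.001]
contact_force: [0.0, 0.1, -0.9]
gripper_width: 0.422
grasp_force: 0.0
```

```bash
python3 - <<'E'
from h import *
import cv2
a=cams.read_camera("scene")[130:250,200:360,::-1];b=cams.read_camera("wrist")[:,:,::-1]
cv2.imwrite("pics/e.png",np.vstack([cv2.resize(a,(400,300),interpolation=cv2.INTER_CUBIC),cv2.resize(b,(400,300))]))
E
```

```text
(no output)
```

View pics/e.png

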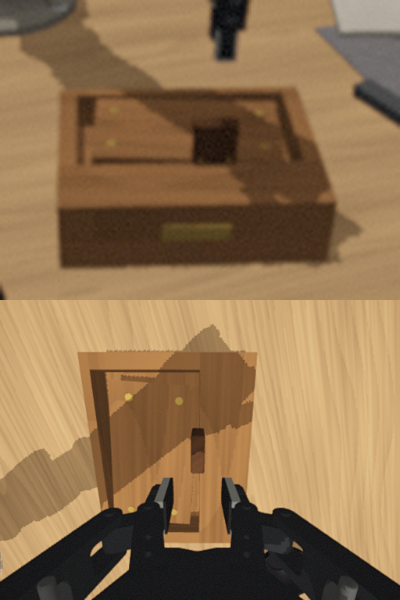

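The feeler stands upright in the gap, at (215,142) in the top view and (197,450) in the wrist view. It is in line with the rail, and the gripper is clear of it. I'm handing in.

```bash
python3 -c "
from station import job
print(job.hand_in())"
```

```text
the job is handed in; nothing more can be done
None
```

The job is handed in: the feeler stands upright and released in the gap, about 23 mm past the chest's middle; the drag was about 5.5 N just before I let go, but I couldn't measure the pinch after release, and the hand-in gave no verdict.

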